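# Raise the stapler's air pressure and lock the regulator

## Robot

A 6-joint arm with a two-finger parallel gripper is mounted at the origin on the work surface. World frame = base frame: x ahead of the robot, y to its left, z up, the work surface at z = 0. Lengths are in m, angles in rad, forces in N, time in s.
With the tool pointing down it reaches from about 0.35 to 0.875 m from the base axis. Payload 4.2 kg.
Tool frame: the origin (TCP) lies between the finger pads; the fingertips stand 22 mm ahead of it and the grasp point (between the pads) lies 3 mm ahead of it (manip.finger_overhang is the distance from the TCP to the fingertips, in m); y points along the fingers, x is the direction in which the jaws open and shut, and the axes are right-handed (so a half turn about y gives the same grasp; the last joint's range is limited). The gripper opens to 87 mm and grips with 3 to 60 N. Pads are 19 mm wide; open, the fingers measure 117 mm over their backs; the gripper's body (75 mm by 190 mm) begins 51 mm behind the grasp point.
Start: joints at [-1.078, 0.385, 0.008, 0, -1.194, -0.259], TCP at [0.145, -0.608, 0.245] pointing down, gripper open.
Joint ranges: [-3.14, 3.14], [-1.21, 2.06], [-1.07, 1.41], [-3.16, 2.05], [-2.99, -0.16], [-3.1, 3.1]. Speed limits (rad/s): [2.79, 2.79, 3.14, 3.14, 3.14, 3.14].

## Interface

Orientations are given as [roll, pitch, yaw] about the fixed x, y, z axes, in that order (R = Rz(yaw) Ry(pitch) Rx(roll)).
In Python, from station import manip gives the robot as it stands.
- The arm moves only by the tool play_rows, never from a script. Its argument "targets" is a list of rows, each a list of 5 numbers: the closure in counts, from 0 (fully open) to 255 (shut), then the shift along the tool's x, y, z in mm, then the turn about the tool's y in rad. In form: [[grip, x, y, z, roll], ...]. A call has 1 to 20 rows; each row is the pose to reach, as a shift and turn from the pose measured when the call began, along the tool's axes at that moment; what a row does not reach only later rows make up. A row lasts 1/12 s, in which the tool goes at most 41.7 mm and 7.16 degrees, less where a joint would pass 70% of its speed; a pose out of reach is approached as far as the arm can. A call with a gripper value outside its range is refused whole. The fingers move at their own pace and stop on an object; "force" is the grip in N (left out, the last holds). Time passes only in rows, so rows that repeat a pose let the fingers close. It gives the time, the measured TCP pose, the force and the opening at its end, in the units of the state.
- manip.sense(): the state, without advancing time (a new reading comes with each control period).
- manip.read_camera(name): name is "scene" or "top" or "wrist"; returns the picture (384x512x3 uint8, blue, green, red); there is no depth.
- manip.camera_info(name): a dict with "fovy" (degrees; the focal length in pixels is half the picture's height over the tangent of half this angle, whatever the lens; pixels are square), "cx", "cy" (the principal point, pixels), "k1" (the pictures are not rectified: a ray, as slopes to the right and down, at radius r is drawn at 1 + k1 r^2 times it, then the intrinsics apply), "R" (3x3) and "t" (3): a world point X has camera coordinates R X + t. Camera axes: x right, y down, z forward; pixel columns grow to the right and rows downward; lengths in m; the calibration is good to about 2 mm. A picture is of the moment at which its call begins: read the wrist's pose just before it. camera_info takes no time and is no camera call; for the wrist camera it gives the pose at the moment of the call.
- manip.job_done(): hands the job in, once; it reports no verdict.
The state is a dict: "time_s": time; "joint_pos": joint angles; "qd": joint speeds; "joint_torque": joint torques, N m; "tool_pos": TCP position; "tool_rot": TCP orientation; "force": force on the tool from outside, world axes, zero at the start; "torque": the same for the moment, N m; "width": opening from 0.0 (shut) to 1.0 (fully open).
Only numpy, scipy, OpenCV 4.12 (cv2) and the standard library are available. Lean on these libraries where they do the work, as an engineer would, in place of code of your own. Each camera call takes 0.05 s, during which the arm holds its last target. There are 200 camera calls.

## Task

The stapler needs more air: swing the lever of the regulator's lock nut about a quarter turn anticlockwise to free the adjusting screw, then turn the T-bar clockwise until the gauge's black needle points at the red set hand, and swing the lever back clockwise until the lock nut is fully tight again, with the needle still on the red hand. A push of the fingers on the lever and the bar is enough; do not lean on the gauge, and leave everything else on the bench where it is.

Things in the scene. Friction and masses are not known exactly. Their poses are not given: they have to be found in the camera images.
- air_unit: portable air tank with regulator on a grey tray on the bench; it does not move. Origin: at bench level on the regulator's vertical axis; z up. Tray: x -85 to 225 mm, y -180 to 180 mm, 16 mm high, carrying bows out to y = +-216 mm, 56 mm high. Regulator on the axis: 64 mm across, narrowing to 44 mm at the top of its bonnet, 128 mm up; above it sit the lock nut, then the T-bar
- tank_top (a point): top of the red tank, 148 mm above the bench, above its middle, at x = 155 mm, y = 0 of the air unit. The tank is 120 mm across and 340 mm long, along the unit's y; a brass relief valve at its -y end reaches 178 mm. An aluminium manifold 46 mm wide, 52 mm high, runs under regulator and gauge along y from -95 to 165 mm
- gauge: round pressure gauge beside the regulator, case 84 mm across, glass 102 mm above the bench, white dial facing straight up with tick marks and no numbers. Origin at bench level under its centre, at x = 0, y = 125 mm in the air unit's frame. Do not press on it
- lever_mid (a point): place to push the lock nut's lever: middle of its yellow handle (15 mm thick), 58 mm from the regulator's axis, 135 mm above the bench. The lever is level, straight, radial: 10 mm steel rod, then from 32 to 75 mm from the axis the handle, 11 to 15 mm thick, with 80 mm of free height below it. Its knurled steel nut is 37 mm across, 128 to 142 mm above the bench
- lever_end (a point): outer end of the lock nut's lever, on its centre line, 75 mm from the axis, 135 mm above the bench
- lock_nut (a joint): turn of the lock nut in rad: 0 is tight against its hard stop (so at the start; lever then 150 degrees anticlockwise of the air unit's +x), growing anticlockwise seen from above (slackening) up to 1.9. It drags all the way: 2 to 5 N at the lever's handle, more over the last 0.2 rad to tight; it stays where it is left. While tight it jams the adjusting screw; beyond 0.3 rad the screw is free
- tbar_mid (a point): centre of the adjusting screw's T-bar, on the regulator's axis, 165 mm above the bench. The steel bar is level, 9 mm thick, 89 mm long over the 15 mm balls at its two ends; its boss is 20 mm across and reaches 173 mm; the brass screw below is 16 mm across. The lock nut's lever, longer than the bar, passes below it with 18 mm of free height between
- tbar_end (a point): centre of one of the T-bar's two end balls, 37 mm from the axis
- adjuster (a joint): turn of the adjusting screw in rad, growing clockwise from above (more pressure). With the lock nut slack it takes 2 to 5 N near the bar's end (above 10 N while the nut is tight) and stays where it is left. The gauge needle turns 0.8 rad for each rad of the screw
- needle_tip (a point): tip of the gauge's black needle, 31 mm from the gauge's centre, 97 mm above the bench
- needle (a joint): turn of the black needle in rad, clockwise seen from above; 0 at the zero mark, 4.71 at full scale
- set_hand_tip (a point): tip of the red set hand on the dial (shows the pressure wanted), 31 mm from the gauge's centre, 95 mm above the bench
- set_hand (a joint): turn of the red set hand in rad, same zero and sense as the needle: the needle points at it when both values agree
- stapler: pneumatic upholstery stapler, dark grey, lying on its side, about 190 x 150 x 52 mm, 0.8 kg; origin on the bench near its middle
- staple_tin: small steel tin with a teal label, 52 mm across, 45 mm tall, standing on the tray of the air unit; origin at the centre of its underside
- screwdriver: wood-handled screwdriver lying on the bench in front of the air unit, 190 mm long; origin under its middle
- pliers: pliers with orange grips lying on the bench, about 180 x 60 x 16 mm; origin under the pivot
- hammer: tack hammer lying on the bench, 260 mm long; origin under its middle
- thread_cone: cone of teal thread, 64 mm across, 100 mm tall, standing; origin at the centre of its underside
- mug: white mug, 80 mm across, 90 mm tall, standing; origin at the centre of its underside

How it is judged:
On the way, in this order (a step that is already met when the one before it is completed fails the run):
1. the lock nut is slackened (lever swung at least 40 degrees anticlockwise) before the T-bar is turned (value of joint lock_nut above 0.7 rad and distance of tbar_end from where it was at the start of the episode below 0.006 m), for 0.2 s.
2. with the nut still slack, the needle is brought to the red set hand (tips within 5.5 mm, about 10 degrees) (horizontal distance between needle_tip and set_hand_tip below 0.0055 m and value of joint lock_nut above 0.4 rad), for 0.3 s.
At the end, for the whole second after the job is handed in: The lock nut is tight (within 0.08 rad, about 5 degrees, of its stop) and at rest, and the black needle points at the red set hand (tips within 5.5 mm seen from above) (horizontal distance between needle_tip and set_hand_tip below 0.0055 m and value of joint lock_nut below 0.08 rad and velocity of joint lock_nut between -0.05 and 0.05 rad/s and velocity of joint adjuster between -0.05 and 0.05 rad/s); the robot touches nothing.
It fails at once if a loose thing on the bench or the tray (stapler, staple tin, screwdriver, pliers, hammer, thread cone, mug) is moved by more than 3 cm (distance of any of stapler, staple_tin, screwdriver, pliers, hammer, thread_cone, mug from where it was at the start of the episode above 0.03 m).
It fails at once if the gauge is pressed with more than 6 N (contact force between any of the fingers, the arm and gauge above 6 N).
It also fails if it takes over 58 s, if anything falls off the work surface, if the arm or the gripper's body presses on something with over 40 N, if the wrist force passes 120 N, or if a joint passes its speed limit or range.

## Working session

There is one attempt and no reset: what is moved stays moved. The work goes in short steps, Python scripts to look and compute and a tool call to move; the robot and the scene stay as the last step left them, time stands still between calls to the robot, and variables do not carry over. Pictures are saved under pics/ and viewed, about 8 in all and at most 12, crops included, and the job is handed in when it is done.

Besides the shell and the picture viewer there is one more tool, called after "Call:" as a command line: name --pt "numbers of a row" for each row, then --argument value for the rest. play_rows: Moves the arm, as the interface text tells. Its arguments: {"type":"object","properties":{"targets":{"type":"array"},"force":{"type":"number"}},"required":["targets"]}

```bash
mkdir -p pics
cat > h.py <<'E'
import numpy as np, cv2
from station import manip
def K(c): 
    return 192/np.tan(np.radians(c["fovy"]/2))
def ray(c,u,v):
    f=K(c); d=np.array([(u-c["cx"])/f,(v-c["cy"])/f]); s=d.copy()
    for _ in range(20): s=d/(1+c["k1"]*(s@s))
    R=np.array(c["R"]); return -R.T@np.array(c["t"]), R.T@np.r_[s,1]
def onz(c,u,v,z):
    o,d=ray(c,u,v); return o+d*(z-o[2])/d[2]
def proj(c,X):
    p=np.array(c["R"])@np.array(X)+np.array(c["t"]); s=p[:2]/p[2]; s=s*(1+c["k1"]*(s@s)); return s*K(c)+[c["cx"],c["cy"]]
E
python3 - <<'E'
from h import *
s=manip.sense(); print(s)
for n in("top","scene"):
    im=manip.read_camera(n); c=manip.camera_info(n); print(n,c); cv2.imwrite(f"pics/{n}0.png",im)
a=cv2.imread("pics/top0.png"); cv2.imwrite("pics/top0b.png",cv2.resize(a,(800,600)))
E
```

```text
{'time_s': 0.0, 'joint_pos': array([-1.07839749e+00,  3.85560693e-01,  6.62462959e-03, -5.21409162e-04,
       -1.19402125e+00, -2.58609042e-01]), 'qd': array([ 2.30543954e-05,  9.20228093e-04,  6.19956940e-04,  9.09893019e-04,
        1.55103100e-04, -7.14456226e-04]), 'joint_torque': array([ 5.69663607e-04, -3.90667927e+01,  1.87404996e+01,  4.22002763e+00,
        1.09129594e-02, -1.84302512e-04]), 'tool_pos': array([ 0.14468913, -0.60744098,  0.24345328]), 'tool_rot': array([-1.57071198, -0.00221305,  1.80439367]), 'force': array([ 0.25284083, -0.29732984,  0.46445516]), 'torque': array([-0.01546014,  0.00551152,  0.04150649]), 'width': 1.0022048531773873}
top {'fovy': 52.673282381351825, 'cx': 257.6801669590979, 'cy': 190.96126231919072, 'k1': 0.015249436505475335, 'R': array([[-2.54273971e-02, -9.99676619e-01,  3.23577200e-04],
       [-9.95036474e-01,  2.52782189e-02, -9.62466939e-02],
       [ 9.62073901e-02, -2.76927402e-03, -9.95357458e-01]]), 't': array([0.00659454, 0.6074025 , 1.16616476])}
scene {'fovy': 42.37903249654367, 'cx': 247.897743461116, 'cy': 195.43436854025808, 'k1': -0.039304112116105176, 'R': array([[ 0.69555075,  0.718289  , -0.01643371],
       [ 0.5383927 , -0.53622233, -0.65007608],
       [-0.47575462,  0.44331312, -0.7596914 ]]), 't': array([-0.38552277, -0.24064957,  1.7565315 ])}
```

View pics/top0b.png

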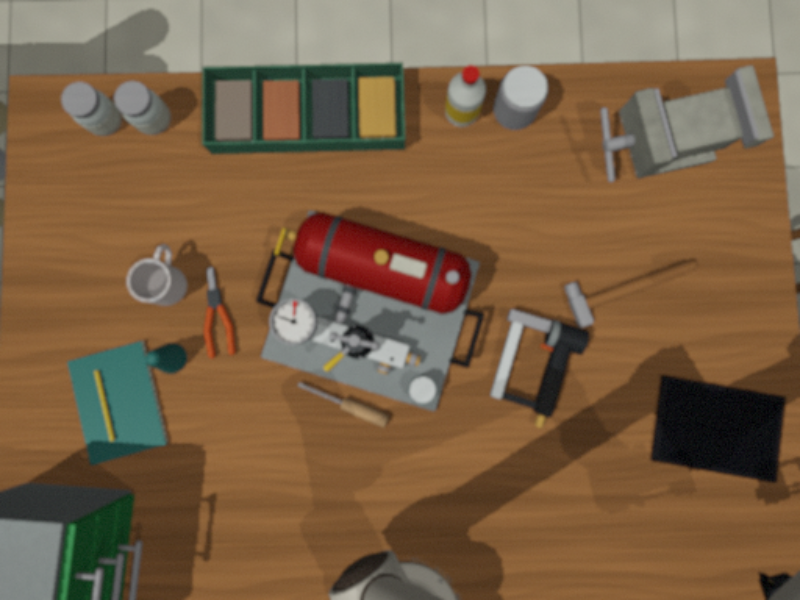

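View pics/scene0.png

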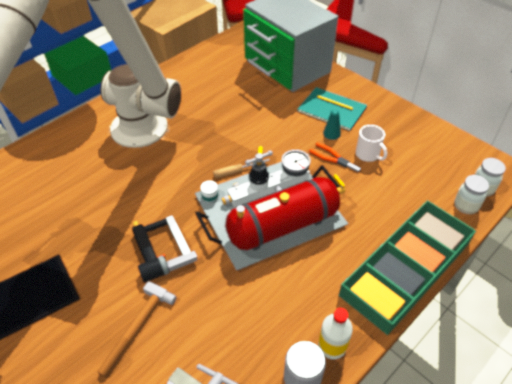

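The top view shows the gauge at about (188,205), the T-bar and regulator at (228,219), the yellow lever end at (209,236) and the red tank behind them, all in 512-scale pixels. The scene view agrees. Next I turn these into positions.

Run:
```python
from h import *
c=manip.camera_info("top"); im=cv2.imread("pics/top0.png")
A=onz(c,228.5,219,.165); G=onz(c,188,205.4,.1); L=onz(c,209.5,236,.135)
print("axis",A,"gauge",G,"lever",L, "dist",np.linalg.norm((A-G)[:2]))
d=(G-A)[:2]; th=np.arctan2(d[1],d[0])-np.pi/2; print("unit yaw deg",np.degrees(th))
l=(L-A)[:2]; print("lever ang deg",np.degrees(np.arctan2(l[1],l[0])), np.degrees(np.arctan2(l[1],l[0])-th), np.linalg.norm(l))
s=manip.sense(); from scipy.spatial.transform import Rotation as Ro
R=Ro.from_euler('xyz',s["tool_rot"]).as_matrix(); print(R.round(3))
print("shift mm to above axis", (R.T@(np.r_[A[:2],.30]-s["tool_pos"]))*1e3)
w=manip.camera_info("wrist"); Rw=np.array(w["R"]); print("wristcam pos in tool",R.T@(-Rw.T@np.array(w["t"])-s["tool_pos"]),"fwd in tool",R.T@Rw[2],"right",R.T@Rw[0],w["fovy"])
g=cv2.resize(im[180:260,160:290],None,fx=6,fy=6,interpolation=cv2.INTER_CUBIC); cv2.imwrite("pics/crop0.png",g)
```

```text
axis [0.51991704 0.07256566 0.165     ] gauge [0.56378297 0.19352301 0.1       ] lever [0.47498761 0.12834592 0.135     ] dist 0.12866584004436252
unit yaw deg -19.933489281576488
lever ang deg 128.85046571753705 148.78395499911358 0.0716246512903489
[[-0.231 -0.001 -0.973]
 [ 0.973  0.002 -0.231]
 [ 0.002 -1.     0.   ]]
shift mm to above axis [ 574.84596603  -55.3386085  -522.47239527]
wristcam pos in tool [-0.00065132 -0.13901511  0.07198218] fwd in tool [ 6.33841693e-04  9.64710646e-01 -2.63311542e-01] right [ 9.99999617e-01 -4.52604573e-04  7.48956916e-04] 63.67325337212316
```

View pics/crop0.png

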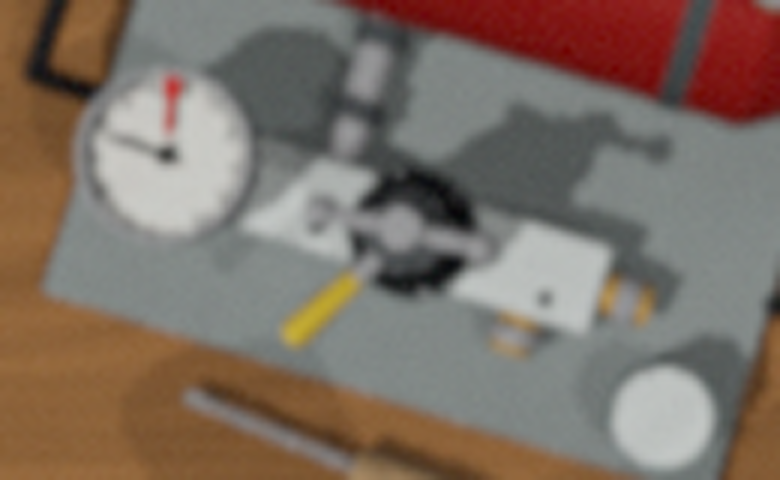

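Call:
play_rows --pt "108 32 -3 -25 -0.1" --pt "108 64 -6 -50 -0.2" --pt "108 95 -9 -75 -0.3" --pt "108 127 -12 -100 -0.4" --pt "108 159 -15 -125 -0.5" --pt "108 190 -18 -149 -0.6" --pt "108 222 -21 -174 -0.71" --pt "108 254 -24 -199 -0.81" --pt "108 285 -27 -224 -0.91" --pt "108 317 -30 -249 -1.02" --pt "108 349 -33 -273 -1.12" --pt "108 380 -36 -298 -1.22" --pt "108 412 -38 -323 -1.32" --pt "108 444 -41 -348 -1.42" --pt "108 476 -44 -373 -1.53" --pt "108 507 -47 -398 -1.63" --pt "108 539 -50 -423 -1.73" --pt "108 571 -53 -447 -1.83" --pt "108 602 -55 -472 -1.93" --pt "108 634 -55 -497 -2.03" --force 40

```text
time_s: 1.77
tool_pos: [0.4817, 0.1262, 0.3001]
tool_rot: [-1.572, 0.001, -2.443]
force: [0.7, 0.3, 0.5]
width: 0.579
```

Run:
```python
from h import *
s=manip.sense(); print(s["time_s"],s["tool_pos"],s["tool_rot"],s["joint_pos"].round(2),s["width"])
c=manip.camera_info("wrist"); im=manip.read_camera("wrist"); cv2.imwrite("pics/w1.png",im)
np.save("w1.npy",np.array([c],dtype=object),allow_pickle=True)
```

```text
1.7667 [0.4817229  0.12623475 0.30005373] [-1.57247885e+00  1.30379255e-03 -2.44312840e+00] [ 0.58  0.13 -0.2  -0.   -1.24  0.12] 0.5786486592033839
```

View pics/w1.png

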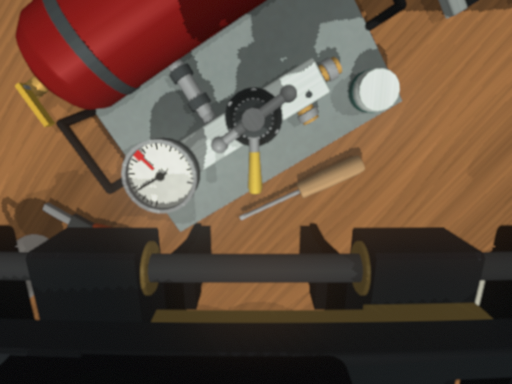

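The wrist view shows the T-bar balls at (219,144) and (289,94), the lever tip at (256,192) and the gauge centre at (161,174). The needle points to (139,188) and the red hand to (137,154).

```bash
cat > m.py <<'E'
from h import *
from scipy.spatial.transform import Rotation as Ro
def needles(c,im,G):
    # G gauge centre (x,y); rectify the dial to a metric top view 10 px/mm, +x up, +y left
    n=800; out=np.zeros((n,n,3),np.uint8)
    cor=[(G[0]+a,G[1]+b,.096) for a,b in((.04,.04),(.04,-.04),(-.04,-.04),(-.04,.04))]
    P=np.float32([proj(c,p) for p in cor]); H=cv2.getPerspectiveTransform(P,np.float32([[0,0],[n,0],[n,n],[0,n]]))
    d=cv2.warpPerspective(im,H,(n,n),flags=cv2.INTER_LINEAR)
    yy,xx=np.mgrid[:n,:n]; x=(400-yy)/10; y=(400-xx)/10; r=np.hypot(x,y)
    b,g,rd=[d[...,i].astype(int) for i in range(3)]
    def ang(m): return np.degrees(np.arctan2(y[m].mean(),x[m].mean()))
    red=(rd>g+60)&(rd>b+60)&(r<34)
    blk=(d.max(2)<90)&(r>8)&(r<24)
    return ang(red),ang(blk),red.sum(),blk.sum(),d
E
python3 - <<'E'
from m import *
c=np.load("w1.npy",allow_pickle=True)[0]; im=cv2.imread("pics/w1.png")
b1=onz(c,219,144,.165);b2=onz(c,289,94,.165);A=(b1+b2)/2
G=onz(c,161,174,.1);L=onz(c,255.5,192,.135)
print("A",A,"ballsep",np.linalg.norm(b1-b2),"bar deg",np.degrees(np.arctan2(*(b1-b2)[[1,0]])))
print("G",G,np.linalg.norm((G-A)[:2]),"yaw",np.degrees(np.arctan2(*(G-A)[[1,0]]))-90)
print("L",L,np.linalg.norm((L-A)[:2]),"ang",np.degrees(np.arctan2(*(L-A)[[1,0]])))
r=needles(c,im,G); print(r[:4]); cv2.imwrite("pics/d1.png",r[4])
E
```

```text
A [0.52394567 0.07790577 0.165     ] ballsep 0.07383333587928134 bar deg 74.96296528013431
G [0.56407461 0.19196148 0.1       ] 0.12090920171539912 yaw -19.383721570827845
L [0.47550658 0.13250583 0.135     ] 0.07298980793622678 ang 131.5782221702289
(np.float64(2.744527375069154), np.float64(78.13066309180122), np.int64(12056), np.int64(433))
```

View pics/d1.png

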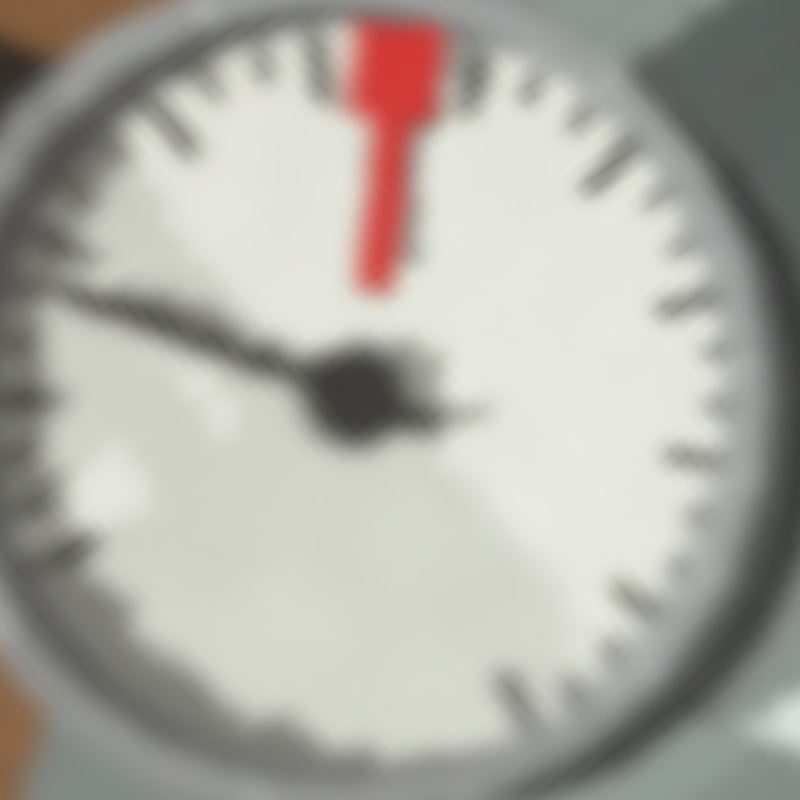

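Call:
play_rows --pt "108 0 40 1 0" --pt "108 0 80 1 0" --pt "108 0 120 1 0" --pt "108 0 145 1 0" --pt "108 0 155 1 0" --pt "108 0 155 1 0" --pt "108 0 155 1 0"

```text
time_s: 2.4
tool_pos: [0.487, 0.1314, 0.1448]
tool_rot: [-1.571, 0.005, -2.435]
force: [-0.6, -0.3, 0.5]
width: 0.576
```

Call:
play_rows --pt "108 5.5 0 0.2 -0.087" --pt "108 10.9 0 1 -0.175" --pt "108 16.3 0 2.1 -0.262" --pt "108 21.5 0 3.8 -0.349" --pt "108 26.6 0 5.9 -0.436" --pt "108 31.5 0 8.4 -0.524" --pt "108 36.1 0 11.4 -0.611" --pt "108 40.5 0 14.7 -0.698" --pt "108 44.5 0 18.5 -0.785" --pt "108 48.3 0 22.5 -0.873" --pt "108 51.6 0 26.9 -0.96" --pt "108 54.6 0 31.5 -1.047" --pt "108 57.1 0 36.4 -1.134" --pt "108 59.2 0 41.5 -1.222" --pt "108 60.9 0 46.7 -1.309" --pt "108 62 0 52.1 -1.396" --pt "108 62.8 0 57.5 -1.484" --pt "108 62.8 0 57.5 -1.484" --pt "108 62.8 0 57.5 -1.484"

```text
time_s: 3.98
tool_pos: [0.4767, 0.0469, 0.1462]
tool_rot: [-1.564, 0.001, -0.953]
force: [-2.6, 1.8, -0.5]
width: 0.582
```

Run:
```python
from m import *
s=manip.sense(); print(s["time_s"],s["tool_pos"],s["tool_rot"],s["joint_pos"].round(2),s["width"],s["force"])
im=manip.read_camera("top"); cv2.imwrite("pics/t2.png",im)
cv2.imwrite("pics/t2c.png",cv2.resize(im[170:270,150:300],None,fx=5,fy=5,interpolation=cv2.INTER_CUBIC))
```

```text
3.9833 [0.47666831 0.04694893 0.14617992] [-1.56390546e+00  9.34660712e-04 -9.52931230e-01] [ 0.44  0.24 -0.48 -0.   -0.84  1.75] 0.5820224152799554 [-2.56232561  1.80607098 -0.49254759]
```

View pics/t2c.png

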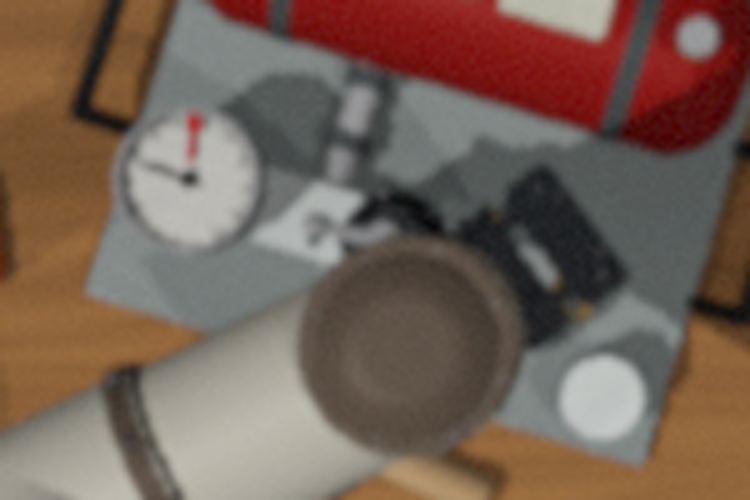

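Call:
play_rows --pt "108 -8 0 0 0" --pt "108 -8 0 0 0" --pt "108 -8 -40 0 0" --pt "108 -8 -80 0 0" --pt "108 -8 -120 0 0" --pt "108 -8 -150 0 0" --pt "108 -8 -155 0 0" --pt "108 -8 -155 0 0"

```text
time_s: 4.7
tool_pos: [0.4729, 0.0536, 0.3043]
tool_rot: [-1.556, -0.001, -0.952]
force: [0.1, -0.6, -2.0]
width: 0.573
```

Run:
```python
from m import *
s=manip.sense(); print(s["time_s"],s["tool_pos"],s["tool_rot"],s["joint_pos"].round(2),s["force"])
c=manip.camera_info("wrist"); im=manip.read_camera("wrist"); cv2.imwrite("pics/w3.png",im)
np.save("w3.npy",np.array([c],dtype=object),allow_pickle=True)
```

```text
4.7 [0.47287775 0.05362348 0.3042711 ] [-1.55566232e+00 -1.47825867e-03 -9.52363764e-01] [ 0.45  0.08 -0.25 -0.   -1.23  1.73] [ 0.05510907 -0.59611026 -2.04535048]
```

View pics/w3.png

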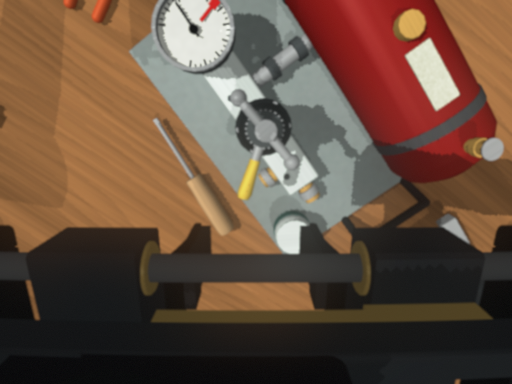

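The lever tip is now at (245,195). The T-bar balls are at (237,97) and (293,162).

Run:
```python
from m import *
c=np.load("w3.npy",allow_pickle=True)[0]
b1=onz(c,237,97,.165);b2=onz(c,293,162,.165);A=(b1+b2)/2;L=onz(c,245,195,.135)
print("A",A,np.linalg.norm(b1-b2),"bar",np.degrees(np.arctan2(*(b1-b2)[[1,0]])),"lever",np.degrees(np.arctan2(*(L-A)[[1,0]])),np.linalg.norm((L-A)[:2]))
s=manip.sense();R=Ro.from_euler('xyz',s["tool_rot"]).as_matrix();A=(A+[.524,.078,.165])/2
print(A,R.T@(np.r_[A[:2],.25]-s["tool_pos"])*1e3)
G=onz(c,194,30,.097);print(G)
```

```text
A [0.52467884 0.07793783 0.165     ] 0.07576812002793448 bar 76.94690710758556 lever -160.9301585463508 0.07004561200587028
[0.52433942 0.07796891 0.165     ] [10.43330548 52.44616619 56.65565834]
[0.56341778 0.19454653 0.097     ]
```

Call:
play_rows --pt "138 3 17 19 -0.1" --pt "138 7 34 38 -0.2" --pt "138 10 48 57 -0.3" --pt "138 10 53 57 -0.4" --pt "138 10 53 57 -0.4" --pt "138 10 53 57 -0.4"

```text
time_s: 5.25
tool_pos: [0.5237, 0.0783, 0.2475]
tool_rot: [-1.565, -0.002, -0.555]
force: [-0.3, 0.4, 0.3]
width: 0.463
```

```bash
cat > q.py <<'E'
from m import *
import sys
s=manip.sense();R=Ro.from_euler('xyz',s["tool_rot"]).as_matrix(); p=np.array([float(a) for a in sys.argv[1:4]])
print(s["time_s"],s["tool_pos"].round(4),s["tool_rot"].round(3),s["joint_pos"].round(2),s["force"].round(1),s["width"])
print("shift",(R.T@(p-s["tool_pos"])*1e3).round(1))
E
python3 q.py .524 .078 .175
```

```text
5.25 [0.5237 0.0783 0.2475] [-1.565 -0.002 -0.555] [ 0.45  0.22 -0.22 -0.   -1.12  2.13] [-0.3  0.4  0.3] 0.46320817402604164
shift [ 0.3 72.5 -0.5]
```

Call:
play_rows --pt "138 0 35 0 0" --pt "138 0 60 0 0" --pt "138 0 72 0 0" --pt "138 0 72 0 0" --pt "138 0 72 0 0"

```text
time_s: 5.67
tool_pos: [0.5239, 0.0784, 0.1758]
tool_rot: [-1.565, -0.002, -0.556]
force: [1.6, 0.3, 0.5]
width: 0.457
```

```bash
python3 q.py .524 .078 .175
```

```text
5.6667 [0.5239 0.0784 0.1758] [-1.565 -0.002 -0.556] [ 0.45  0.28 -0.33 -0.   -0.95  2.13] [1.6 0.3 0.5] 0.457092027269137
shift [ 0.3  0.8 -0.3]
```

Call:
play_rows --pt "138 0 0 0 0.1" --pt "138 0 0 0 0.2" --pt "138 0 0 0 0.3" --pt "138 0 0 0 0.4" --pt "138 0 0 0 0.5" --pt "138 0 0 0 0.6" --pt "138 0 0 0 0.7" --pt "138 0 0 0 0.8" --pt "138 0 0 0 0.9" --pt "138 0 0 0 1.0" --pt "138 0 0 0 1.1" --pt "138 0 0 0 1.2" --pt "138 0 0 0 1.3" --pt "138 0 0 0 1.4" --pt "138 0 0 0 1.5" --pt "138 0 0 0 1.6" --pt "138 0 0 0 1.7" --pt "138 0 0 0 1.8" --pt "138 0 0 0 1.8"

```text
time_s: 7.25
tool_pos: [0.5246, 0.0786, 0.1779]
tool_rot: [-1.569, 0.009, -2.359]
force: [-0.7, 0.2, 1.3]
width: 0.461
```

```bash
python3 q.py .524 .078 .175
cat > n.py <<'E'
from m import *
import sys
c=manip.camera_info("top")
ims=[manip.read_camera("top") for _ in range(4)]; im=np.mean(ims,0).astype(np.uint8)
r=needles(c,im,(.5635,.1965)); cv2.imwrite(sys.argv[1],cv2.resize(r[4],(400,400))); print(r[:4])
E
python3 n.py pics/d4.png
python3 - <<'E'
from m import *
r=needles(manip.camera_info("top"),cv2.imread("pics/top0.png"),(.5635,.1965));print(r[:4]); 
a=cv2.imread("pics/d4.png"); cv2.imwrite("pics/d4b.png",np.hstack([a,cv2.resize(r[4],(400,400))]))
E
```

```text
7.25 [0.5246 0.0786 0.1779] [-1.569  0.009 -2.359] [ 0.45  0.28 -0.33 -0.   -0.95  0.33] [-0.7  0.2  1.3] 0.46051392498893245
shift [ 0.9  2.9 -0. ]
(np.float64(-7.697903850586684), np.float64(-52.74358338825275), np.int64(5681), np.int64(39158))
(np.float64(-6.012647330406459), np.float64(nan), np.int64(5370), np.int64(0))m.py:11: RuntimeWarning: Mean of empty slice.
  def ang(m): return np.degrees(np.arctan2(y[m].mean(),x[m].mean()))
  ret = ret.dtype.type(ret / rcount)
```

View pics/d4b.png

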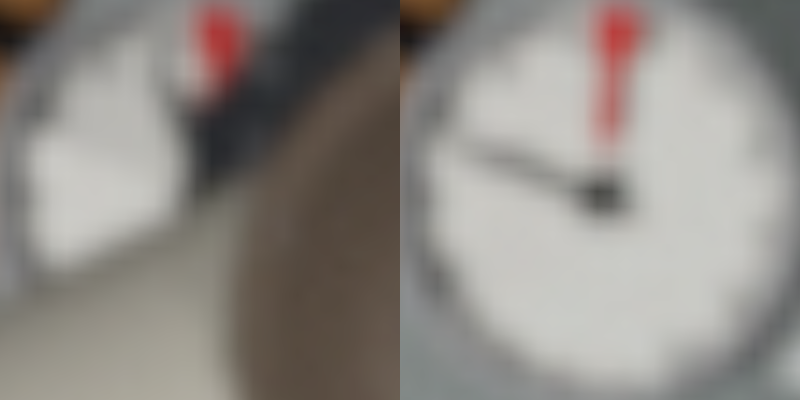

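Call:
play_rows --pt "138 0 0 0 -0.08" --pt "138 0 0 0 -0.15" --pt "138 0 0 0 -0.15" --pt "138 0 -40 0 -0.15" --pt "138 0 -80 -10 -0.15" --pt "138 0 -110 -40 -0.15" --pt "138 0 -122 -64 -0.15" --pt "138 0 -122 -64 -0.15" --pt "138 0 -122 -64 -0.15"

```text
time_s: 8.2
tool_pos: [0.4781, 0.124, 0.3001]
tool_rot: [-1.567, 0.011, -2.204]
force: [0.1, -0.1, -0.4]
width: 0.459
```

```bash
cat > look.py <<'E'
from m import *
import sys
n=sys.argv[1]
s=manip.sense(); print(s["time_s"],s["tool_pos"].round(4),s["tool_rot"].round(3),s["qd"].round(3))
c=manip.camera_info("wrist"); im=manip.read_camera("wrist"); np.save(n+".npy",np.array([c],dtype=object),allow_pickle=True)
r=needles(c,im,(.5637,.1963)); print(r[:4])
o=np.zeros((400,933,3),np.uint8); o[:,:400]=cv2.resize(r[4],(400,400)); o[:,400:]=cv2.resize(im,(533,400)); cv2.imwrite(f"pics/{n}.png",cv2.resize(o,(800,343))); cv2.imwrite(f"pics/{n}_raw.png",im)
E
python3 look.py w5
```

```text
8.2 [0.4781 0.124  0.3001] [-1.567  0.011 -2.204] [-0.026  0.044 -0.028 -0.005  0.003  0.009]
(np.float64(-6.7594201489764885), np.float64(nan), np.int64(11781), np.int64(0))m.py:11: RuntimeWarning: Mean of empty slice.
  def ang(m): return np.degrees(np.arctan2(y[m].mean(),x[m].mean()))
  ret = ret.dtype.type(ret / rcount)
```

View pics/w5.png

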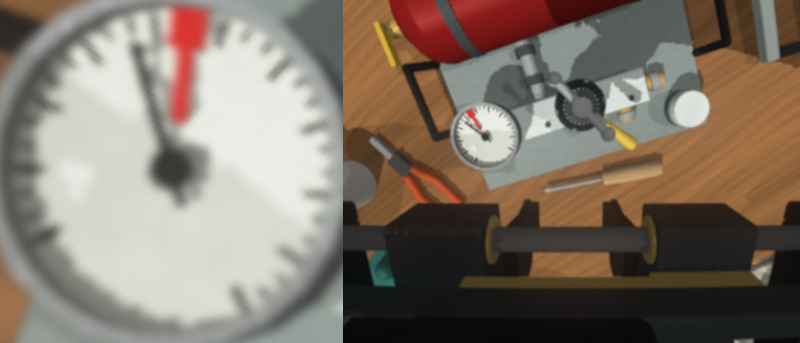

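```bash
python3 q.py .524 .078 .175
```

```text
8.25 [0.4781 0.1234 0.2988] [-1.568  0.008 -2.205] [ 0.58  0.12 -0.22 -0.   -1.23  0.36] [-0.2 -0.2 -0.9] 0.4553710895094089
shift [ 10.5 123.9  63.5]
```

Call:
play_rows --pt "138 5 20 32 0" --pt "138 10 40 63 0" --pt "138 10.5 45 63.5 0" --pt "138 10.5 75 63.5 0" --pt "138 10.5 105 63.5 0" --pt "138 10.5 122 63.5 0" --pt "138 10.5 123 63.5 0" --pt "138 10.5 123 63.5 0"

```text
time_s: 8.92
tool_pos: [0.5236, 0.0771, 0.1743]
tool_rot: [-1.57, 0.004, -2.206]
force: [-0.3, 0.1, 0.4]
width: 0.459
```

```bash
python3 q.py .524 .078 .175
```

```text
8.9167 [0.5236 0.0771 0.1743] [-1.57   0.004 -2.206] [ 0.45  0.29 -0.33 -0.   -0.95  0.48] [-0.3  0.1  0.4] 0.45858947034753866
shift [-1.  -0.7 -0.2]
```

Now I turn on to yaw −2.84, then back off, lift and look.

Call:
play_rows --pt "138 0 0 0 0.08" --pt "138 0 0 0 0.16" --pt "138 0 0 0 0.24" --pt "138 0 0 0 0.32" --pt "138 0 0 0 0.4" --pt "138 0 0 0 0.48" --pt "138 0 0 0 0.56" --pt "138 0 0 0 0.6" --pt "138 0 0 0 0.63" --pt "138 0 0 0 0.63" --pt "138 0 0 0 0.63" --pt "138 0 0 0 0.63"

```text
time_s: 9.92
tool_pos: [0.5241, 0.078, 0.1753]
tool_rot: [-1.574, 0.007, -2.835]
force: [-2.5, 5.5, 0.9]
width: 0.46
```

```bash
python3 q.py .524 .078 .175; python3 q.py .48 .125 .3|tail -1
```

```text
9.9167 [0.5241 0.078  0.1753] [-1.574  0.007 -2.835] [ 0.45  0.28 -0.33 -0.   -0.95 -0.14] [-2.5  5.5  0.9] 0.4597107243072392
shift [ 0.1  0.3 -0. ]
shift [  27.  -124.7  -58.5]
```

Call:
play_rows --pt "138 0 0 0 -0.08" --pt "138 0 0 0 -0.15" --pt "138 0 0 0 -0.15" --pt "138 0 -40 0 -0.15" --pt "138 5 -80 -10 -0.25" --pt "138 15 -110 -30 -0.35" --pt "138 27 -125 -58 -0.45" --pt "138 27 -125 -58 -0.55" --pt "138 27 -125 -58 -0.63" --pt "138 27 -125 -58 -0.63" --pt "138 27 -125 -58 -0.63"

```text
time_s: 10.83
tool_pos: [0.4803, 0.1242, 0.3008]
tool_rot: [-1.568, 0.008, -2.208]
force: [-0.5, -0.4, 0.5]
width: 0.459
```

```bash
python3 look.py w6 2>/dev/null
```

```text
10.8333 [0.4803 0.1242 0.3008] [-1.568  0.008 -2.208] [-0.006  0.011 -0.004 -0.001  0.001  0.003]
(np.float64(-6.70559590168779), np.float64(-6.210220944100545), np.int64(4243), np.int64(194))
```

View pics/w6.png

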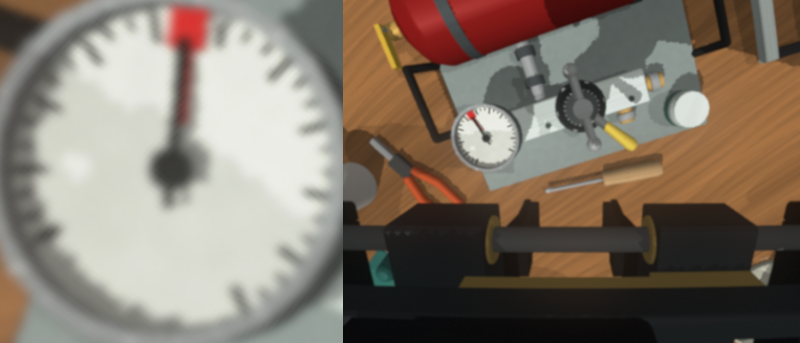

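The needle now lies on the red hand to within about 3°. Next is straddling the lever at 199°.

```bash
python3 q.py .4625 .0568 .25
```

```text
10.8833 [0.4803 0.1241 0.3005] [-1.569  0.007 -2.208] [ 0.58  0.12 -0.21 -0.   -1.23  0.35] [-0.5 -0.8  0.4] 0.4619981313076537
shift [65.1 50.1 25.6]
```

Call:
play_rows --pt "108 20 10 8 -0.12" --pt "108 40 20 16 -0.24" --pt "108 60 30 25 -0.36" --pt "108 65 40 26 -0.48" --pt "108 65 50 26 -0.6" --pt "108 65 50 26 -0.72" --pt "108 65 50 26 -0.84" --pt "108 65 50 26 -0.97" --pt "108 65 50 26 -0.97" --pt "108 65 50 26 -0.97"

```text
time_s: 11.72
tool_pos: [0.463, 0.0563, 0.2499]
tool_rot: [-1.564, 0.002, -1.243]
force: [0.4, -0.5, -0.5]
width: 0.58
```

```bash
python3 q.py .4625 .0568 .145
```

```text
11.7167 [0.463  0.0563 0.2499] [-1.564  0.002 -1.243] [ 0.47  0.1  -0.36 -0.   -1.1   1.43] [ 0.4 -0.5 -0.5] 0.5797416355949755
shift [ -0.4 104.9  -1. ]
```

Call:
play_rows --pt "108 0 40 -1 0" --pt "108 0 75 -1 0" --pt "108 0 98 -1 0" --pt "108 0 105 -1 0" --pt "108 0 105 -1 0" --pt "108 0 105 -1 0"

```text
time_s: 12.22
tool_pos: [0.4636, 0.0566, 0.1458]
tool_rot: [-1.563, 0.001, -1.244]
force: [0.6, 0.2, 0.6]
width: 0.576
```

```bash
python3 q.py .4625 .0568 .145
python3 - <<'E'
import numpy as np
for d in range(5,100,5): t=np.radians(d); print([108,round(-65*np.sin(t),1),0,round(65*(1-np.cos(t)),1),round(t,3)],end=", ")
E
```

```text
12.2167 [0.4636 0.0566 0.1458] [-1.563e+00  1.000e-03 -1.244e+00] [ 0.47  0.22 -0.51 -0.   -0.83  1.43] [0.6 0.2 0.6] 0.5763955257335638
shift [-0.6  0.8 -1. ]
[108, np.float64(-5.7), 0, np.float64(0.2), np.float64(0.087)], [108, np.float64(-11.3), 0, np.float64(1.0), np.float64(0.175)], [108, np.float64(-16.8), 0, np.float64(2.2), np.float64(0.262)], [108, np.float64(-22.2), 0, np.float64(3.9), np.float64(0.349)], [108, np.float64(-27.5), 0, np.float64(6.1), np.float64(0.436)], [108, np.float64(-32.5), 0, np.float64(8.7), np.float64(0.524)], [108, np.float64(-37.3), 0, np.float64(11.8), np.float64(0.611)], [108, np.float64(-41.8), 0, np.float64(15.2), np.float64(0.698)], [108, np.float64(-46.0), 0, np.float64(19.0), np.float64(0.785)], [108, np.float64(-49.8), 0, np.float64(23.2), np.float64(0.873)], [108, np.float64(-53.2), 0, np.float64(27.7), np.float64(0.96)], [108, np.float64(-56.3), 0, np.float64(32.5), np.float64(1.047)], [108, np.float64(-58.9), 0, np.float64(37.5), np.float64(1.134)], [108, np.float64(-61.1), 0, np.float64(42.8), np.float64(1.222)], [108, np.float64(-62.8), 0, np.float64(48.2), np.float64(1.309)], [108, np.float64(-64.0), 0, np.float64(53.7), np.float64(1.396)], [108, np.float64(-64.8), 0, np.float64(59.3), np.float64(1.484)], [108, np.float64(-65.0), 0, np.float64(65.0), np.float64(1.571)], [108, np.float64(-64.8), 0, np.float64(70.7), np.float64(1.658)],
```

Call:
play_rows --pt "108 -5.7 0 0.2 0.087" --pt "108 -11.3 0 1 0.175" --pt "108 -16.8 0 2.2 0.262" --pt "108 -22.2 0 3.9 0.349" --pt "108 -27.5 0 6.1 0.436" --pt "108 -32.5 0 8.7 0.524" --pt "108 -37.3 0 11.8 0.611" --pt "108 -41.8 0 15.2 0.698" --pt "108 -46 0 19 0.785" --pt "108 -49.8 0 23.2 0.873" --pt "108 -53.2 0 27.7 0.96" --pt "108 -56.3 0 32.5 1.047" --pt "108 -58.9 0 37.5 1.134" --pt "108 -61.1 0 42.8 1.222" --pt "108 -62.8 0 48.2 1.309" --pt "108 -62.8 0 48.2 1.309" --pt "108 -62.8 0 48.2 1.309"

```text
time_s: 13.63
tool_pos: [0.4897, 0.1317, 0.1478]
tool_rot: [-1.57, 0.01, -2.551]
force: [-0.8, -1.5, 0.8]
width: 0.577
```

```bash
python3 q.py .524 .078 .145
```

```text
13.6333 [0.4897 0.1317 0.1478] [-1.57   0.01  -2.551] [ 0.58  0.28 -0.42  0.   -0.86  0.01] [-0.8 -1.5  0.8] 0.5768211626043509
shift [ 1.4  2.9 63.7]
```

Call:
play_rows --pt "108 -2.2 -3 0 0.035" --pt "108 -4.5 -3 0.2 0.07" --pt "108 -6.7 -3 0.4 0.105" --pt "108 -8.9 -3 0.6 0.14" --pt "108 -8.9 -3 0.6 0.14"

```text
time_s: 14.05
tool_pos: [0.4957, 0.1353, 0.1511]
tool_rot: [-1.572, 0.007, -2.691]
force: [-4.4, -2.1, 1.5]
width: 0.58
```

Call:
play_rows --pt "108 -1.1 3 0 0.017" --pt "108 -2.2 5 0 0.035" --pt "108 -3.3 5 0.1 0.05" --pt "108 -3.3 5 0.1 0.05" --pt "108 -3.3 5 0.1 0.05"

```text
time_s: 14.47
tool_pos: [0.497, 0.1356, 0.1464]
tool_rot: [-1.572, 0.002, -2.74]
force: [-6.0, -2.6, 3.1]
width: 0.578
```

Call:
play_rows --pt "108 -2 0 0 0" --pt "108 -4 0 0 0" --pt "108 -6 0 0 0" --pt "108 -6 0 0 0" --pt "108 -6 0 0 0"

```text
time_s: 14.88
tool_pos: [0.4975, 0.1357, 0.1459]
tool_rot: [-1.572, -0.01, -2.74]
force: [-12.9, -2.6, 7.6]
width: 0.581
```

```bash
python3 q.py .524 .078 .145
```

```text
14.8833 [0.4975 0.1357 0.1459] [-1.572 -0.01  -2.74 ] [ 0.58  0.3  -0.39 -0.   -0.89 -0.18] [-12.9  -2.6   7.6] 0.5808647856742548
shift [-1.9  0.9 63.4]
```

Call:
play_rows --pt "108 -4 0 0 0" --pt "108 -8 0 0 0" --pt "108 -11 0 0 0" --pt "108 -11 0 0 0" --pt "108 -11 0 0 0"

```text
time_s: 15.3
tool_pos: [0.4981, 0.1358, 0.145]
tool_rot: [-1.572, -0.034, -2.742]
force: [-21.8, -2.9, 15.5]
width: 0.578
```

Call:
play_rows --pt "108 4 0 0 0" --pt "108 10 0 0 0" --pt "108 14 0 0 0" --pt "108 14 0 0 0" --pt "108 14 -40 0 0" --pt "108 14 -80 0 0" --pt "108 14 -120 0 0" --pt "108 14 -150 0 0" --pt "108 14 -155 0 0" --pt "108 14 -155 0 0" --pt "108 14 -155 0 0"

```text
time_s: 16.22
tool_pos: [0.4901, 0.1324, 0.2999]
tool_rot: [-1.572, -0.033, -2.742]
force: [0.3, -0.1, -0.8]
width: 0.573
```

```bash
python3 look.py w7 2>/dev/null
```

```text
16.2167 [0.4901 0.1324 0.2999] [-1.572 -0.033 -2.742] [ 0.     0.022 -0.04  -0.005 -0.004 -0.001]
(np.float64(-7.108482017562044), np.float64(nan), np.int64(4048), np.int64(0))
```

View pics/w7.png

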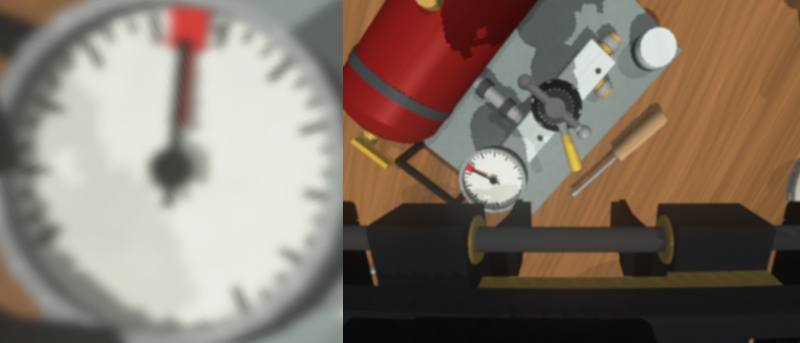

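The needle is still on the red hand. As a last check I compare the lever's angle with the one at the start, using the yellow mask in both pictures.

Run:
```python
from m import *
A=np.array([.524,.078])
for n,f in(("w1","w1"),("w7","w7_raw")):
    c=np.load(n+".npy",allow_pickle=True)[0]; hsv=cv2.cvtColor(cv2.imread(f"pics/{f}.png"),cv2.COLOR_BGR2HSV)
    m=cv2.inRange(hsv,(20,120,100),(35,255,255)); k,l,st,ce=cv2.connectedComponentsWithStats(m)
    for i in range(1,k):
        p=onz(c,*ce[i],.135)[:2]-A
        if st[i,4]>60 and np.hypot(*p)<.09: print(n,st[i,4],np.degrees(np.arctan2(p[1],p[0])),np.hypot(*p))
```

```text
w1 462 131.16750731627357 0.05457294517199287
w7 463 131.19761118359867 0.05439390733123515
```

The lever is back at its starting angle, 131.2° both times. The robot is clear of everything, so I hand in.

```bash
python3 -c "
from station import manip
print(manip.job_done()); print(manip.sense()['time_s'])"
```

```text
the job is handed in; nothing more can be done
None
the job is handed in; nothing more can be done
```

The job is done and handed in at about 16 s of robot time; the hand-in gave no verdict. I swung the lock nut's lever about 68° anticlockwise (1.19 rad; you asked for about a quarter turn). I then turned the T-bar clockwise about 96° in two goes, and pushed the lever back clockwise against its hard stop.

- **Lock nut:** the lever's angle matches the start, 131.2° in both pictures. At the end it moved only about 0.5 mm while the push doubled.
- **Needle:** after tightening it lay on the red hand by eye. The automatic needle reading failed on that last picture. Before tightening the two agreed within about 1° by the mask, about 3° by eye.
- **Clearance:** the gripper was lifted clear to 0.30 m before hand-in. I saw no unwanted contact, and the fingertips stayed about 20 mm above the gauge. I did not measure the loose things' positions at the end. The staple tin and screwdriver looked unmoved in the last picture; I did not check the others there.

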